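Stand the fallen bookend up against the books

TASK

The loose bookend lies on its back in front of the row of books. Push its foot over with the fingertips so that it stands up on its foot, then slide it along the desk until its plate stands flat against the end of the row, roughly in the middle of the end book's cover. Only push, and gently: do not grip or lift the bookend, do not shove the row of books along, and leave everything else on the desk where it is.

Things in the scene. Friction and masses are not known exactly. Their poses are not given: they have to be found in the camera images.
- bookend: The loose bookend: an L of grey plastic, 100 mm wide, 0.3 to 0.55 kg. Origin: middle of the heel edge (outer corner line of the L); x along that edge. Plate: y 0 to 95 mm, z 0 to 10 mm. Weighted foot: z 0 to 75 mm, y 0 to 12 mm. It starts on its back: plate flat on the desk, y level towards the books, foot (z) straight up. Standing: y up, z level, pointing away from the books.
- bookend_foot (a point): Middle of the free edge of the bookend's foot, in the foot's outer face (on bookend: 0, 0, 75 mm): 75 mm above the desk at the start, on the desk once it stands. Pushed near the top away from the books, the foot tips over about the heel edge, which stays on the desk; past about 45 degrees it falls onto its foot by itself.
- bookend_face (a point): Middle of the plate's outer face (on bookend: 0, 47.5 mm, 0): underneath at the start; once the bookend stands, this face is upright and looks at the books, 47.5 mm above the desk. The face goes down to the heel edge. Axes as bookend.
- books_end (a point): Desk-level middle of the bottom edge of the row's near end face: the first book's cover, 140 mm wide, 185 mm high, upright. y points level into the row, away from the loose bookend; x level across the cover; z up; the face is the plane y = 0. The row: six books, about 160 mm long, up to 197 mm high, a matching bookend already standing at its far end.
- books (a joint): How far the row of books, with its far bookend, has been shoved along its mat from the start (m, 0 at the start, in the y direction of books_end). It slides as one, with about 8 N of friction, and stays where it is left.
- cup: Bystander, to be left alone: small open printed cup, white plastic, 60 mm across, 55 mm high. Origin at the centre of its underside.
- cone: Bystander, to be left alone: printed cone, white plastic, 60 mm across at the base, 70 mm high. Origin at the centre of its underside.
- phone: Bystander, to be left alone: smartphone lying flat, black, 70 x 140 x 9 mm. Origin at the centre of its underside.
- tape: Bystander, to be left alone: roll of tape lying flat, 90 mm across, 22 mm high. Origin at the centre of its underside.
- motor: Bystander, to be left alone: small square stepper motor, black and aluminium, 42 x 42 mm, 62 mm high with its shaft. Origin at the centre of its underside.
- scraper: Bystander, to be left alone: print scraper (spatula) lying flat, 200 mm long. Its x runs along it.
- clip: Bystander, to be left alone: small printed L-shaped clip, white plastic, 50 x 30 mm, 36 mm high. Origin at the centre of its underside.

How it is judged (in metres and radians):
On the way, in this order (a step that is already met when the one before it is completed fails the run):
1. the bookend stands on its foot (angle between bookend's own y axis and vertical below 0.08 rad), for 0.3 s.
2. the standing bookend is flat against the end of the row (angle between bookend's own y axis and vertical below 0.08 rad and y of bookend in the frame of books_end above -0.006 m and x of bookend in the frame of books_end between -0.035 and 0.035 m and angle between the z axis of bookend and the y axis of books_end, either way round below 0.1 rad), for 0.2 s.
At the end, for the whole second after the job is handed in: The bookend stands on its foot at rest (its y within 0.08 rad of vertical), its plate's outer face within 6 mm of the end book's cover and parallel to it within 0.1 rad, its middle within 35 mm of the cover's middle, the row shoved no more than 15 mm (all of step 2 and height (world z) of bookend below 0.006 m and linear speed of bookend below 0.01 m/s and value of joint books below 0.015 m); the robot touches nothing.
It fails at once if the bookend's heel edge is lifted more than 20 mm off the desk (height (world z) of bookend above 0.02 m).
It fails at once if the fingers press the bookend with more than 30 N (gripped or pushed roughly) (contact force between the fingers and bookend above 30 N).
It fails at once if the row of books is shoved more than 15 mm (value of joint books above 0.015 m).
It fails at once if another thing on the desk is moved more than 15 mm (distance of any of cup, cone, phone, tape, motor, scraper, clip from where it was at the start of the episode above 0.015 m).
It also fails if it takes over 51 s, if anything falls off the work surface, if the arm or the gripper's body presses on something with over 40 N, if the wrist force passes 120 N, or if a joint passes its speed limit or range.

ROBOT

A 6-joint arm with a two-finger parallel gripper is mounted at the origin on the work surface. World frame = base frame: x ahead of the robot, y to its left, z up, the work surface at z = 0. Lengths are in mm, angles in degrees, forces in N, time in s.
With the tool pointing down it reaches from about 300 to 850 mm from the base axis. Payload 4.2 kg.
Tool frame: the origin (TCP) lies on the centre line of the jaws, within the pads' length; the fingertips stand 14 mm ahead of it and the grasp point (between the pads) lies 5 mm behind it; z points along the fingers, y is the line along which they close (so a half turn about z gives the same grasp; the last joint's range is limited). The gripper opens to 91 mm and grips with 3 to 60 N. Pads are 32 mm wide; open, the fingers measure 118 mm over their backs; the gripper's body (76 mm by 178 mm) begins 60 mm behind the grasp point.
Start: joints at [63.255, 18.312, 89.639, -0, 72.044, -1.146], TCP at [248.451, 518.569, 227.976] pointing down, gripper open.
Joint ranges: [-177.97, 177.97], [-48.28, 115.42], [12.27, 149.76], [-77.06, 257.06], [2.81, 150.46], [-146.56, 146.56]. Speed limits (degrees/s): [147.25, 147.25, 180, 180, 180, 180].

INTERFACE

Orientations are given as [roll, pitch, yaw] about the fixed x, y, z axes, in that order (R = Rz(yaw) Ry(pitch) Rx(roll)).
In Python, from workcell import * gives the robot as it stands. The module is installed in compiled form; this text tells all that it offers.
- The arm moves only by the shell command python3 -m crank 'ROWS' [FORCE]. ROWS is JSON, a list of rows, each an object of numbers: "grip": the finger opening in m, from 0 to 0.0912; "x", "y", "z": the shift along the tool's x, y, z in m; "yaw": the turn about the tool's z in rad. In form: [{"grip": .., "x": .., "y": .., "z": .., "yaw": ..}, ...]. A call has exactly 5 rows; each row is the pose to reach, as a shift and turn from the pose commanded when the call began, along the tool's axes at that moment; what a row does not reach only later rows make up. A row lasts 1/12 s, in which the tool goes at most 41.7 mm and 7.16 degrees, less where a joint would pass 70% of its speed; a pose out of reach is approached as far as the arm can. A call with a gripper value outside its range is refused whole. The fingers move at their own pace and stop on an object; FORCE is the grip in N (left out, the last holds). Time passes only in rows, so rows that repeat a pose let the fingers close, or fill a call up. It gives the time, the measured TCP pose, the force, the opening and the grip force at its end, in the units of the state.
- state(): the state, without advancing time (a new reading comes with each control period).
- grab_frame(name): name is "scene" or "top" or "wrist"; returns the picture (420x560x3 uint8, red, green, blue); there is no depth.
- camera_model(name): a dict with "intrinsics" (3x3 intrinsics, pixels), "distortion" ([k1, k2, p1, p2, k3] as OpenCV has them; the pictures are not rectified), "R" (3x3) and "t" (3): a world point X has camera coordinates R X + t. Camera axes: x right, y down, z forward; pixel columns grow to the right and rows downward; lengths in mm; the calibration is good to about 2 mm. A picture is of the moment at which its call begins: read the wrist's pose just before it. camera_model takes no time and is no camera call; for the wrist camera it gives the pose at the moment of the call.
- job_done(): hands the job in; it is judged then, once.
The state is a dict: "time_s": time; "qpos": joint angles; "qvel": joint speeds; "effort": joint torques, N m; "ee_pos": TCP position; "ee_rot": TCP orientation; "force": force on the tool from outside, world axes, zero at the start; "torque": the same for the moment, N m; "gripper_width": finger opening in mm; "gripper_force": force on a finger pad.
Only numpy, scipy, OpenCV 4.12 (cv2) and the standard library are available. Lean on these libraries where they do the work, as an engineer would, in place of code of your own. Each camera call takes 0.05 s, during which the arm holds its last target. There are 200 camera calls.

## Working session

There is one attempt and no reset: what is moved stays moved. The work goes in short steps, Python scripts to look and compute and a shell command to move; the robot and the scene stay as the last step left them, time stands still between calls to the robot, and variables do not carry over. Pictures are saved under pics/ and viewed, at most 13 in all, crops included, and the job is handed in when it is done.

```bash
mkdir -p pics
cat > h.py <<'E'
from workcell import *
import numpy as np, cv2
def ray(name,uv,z,cm=None):
    c=cm or camera_model(name)
    p=cv2.undistortPoints(np.array(uv,float).reshape(-1,1,2),np.array(c["intrinsics"]),np.array(c["distortion"])).reshape(-1,2)
    R=np.array(c["R"]);t=np.array(c["t"]).ravel()
    d=np.c_[p,np.ones(len(p))]@R; o=-R.T@t
    return o+d*((z-o[2])/d[:,2])[:,None]
def save(name,f):
    im=grab_frame(name); cv2.imwrite(f,im[:,:,::-1]); return im
E
python3 - <<'E'
from h import *
s=state();print(s['ee_pos'],s['ee_rot'],s['force'],s['gripper_width'])
save("top","pics/top0.png");save("scene","pics/scene0.png")
for n in("top","scene"):
    c=camera_model(n);R=np.array(c["R"]);print(n,-R.T@np.array(c["t"]).ravel())
E
```

```text
[248.24700368 518.1273951  227.12704032] [-1.79898129e+02  8.70330930e-04  1.54400065e+02] [0.31664698 0.19339262 0.27964636] 90.89150379777317
top [ 416.84143527  -71.3544503  1331.07830406]
scene [1543.83040234 -677.87814244  834.51433252]
```

View pics/top0.png

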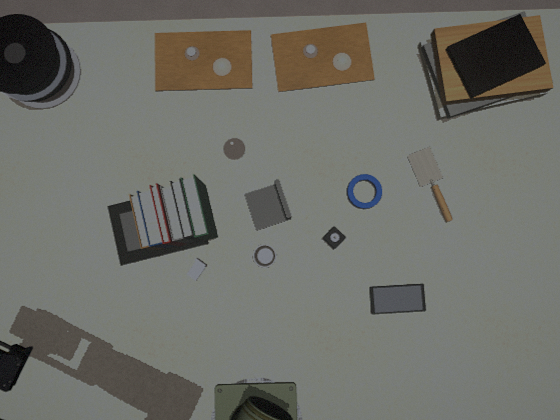

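View pics/scene0.png

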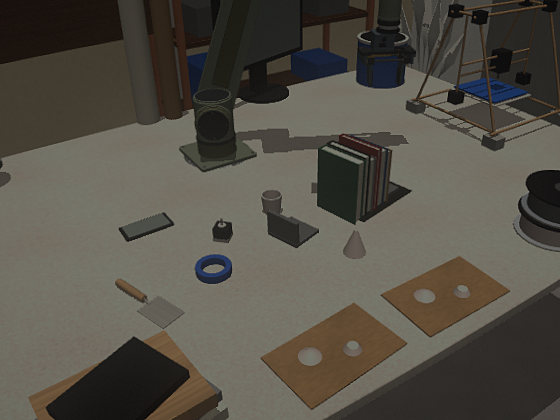

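The top view shows the bookend around px (268,205), with its foot on the right at x≈283. The green end cover is near (207,205), the cup at (264,256), the tape at (365,191) and the motor at (334,237). I'll zoom in on this area next.

Run:
```python
import cv2,numpy as np
a=cv2.imread("pics/top0.png")[165:275,180:310];b=cv2.imread("pics/scene0.png")[125:255,255:415]
a=cv2.resize(a,(780,660*600//660),interpolation=cv2.INTER_CUBIC) if 0 else cv2.resize(a,None,fx=5,fy=5,interpolation=cv2.INTER_CUBIC)
b=cv2.resize(b,None,fx=4.5,fy=4.5,interpolation=cv2.INTER_CUBIC)
f=lambda i:np.clip(i*1.8,0,255).astype('uint8')
cv2.imwrite("pics/ctop.png",f(a));cv2.imwrite("pics/csc.png",f(b))
```

```text
(no output)
```

View pics/ctop.png

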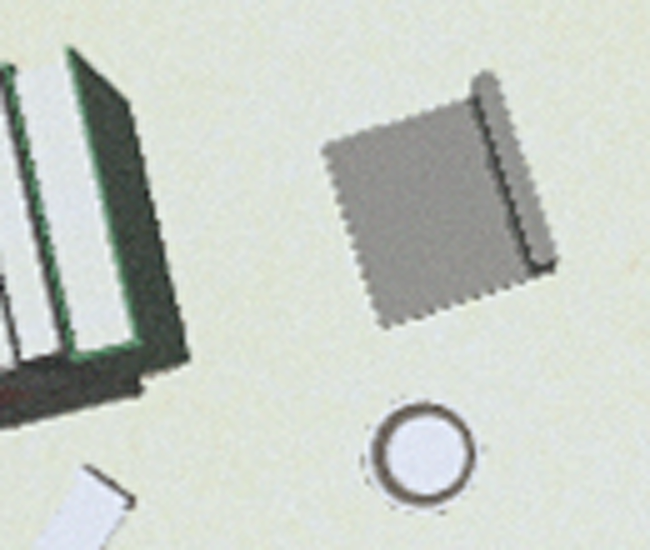

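View pics/csc.png

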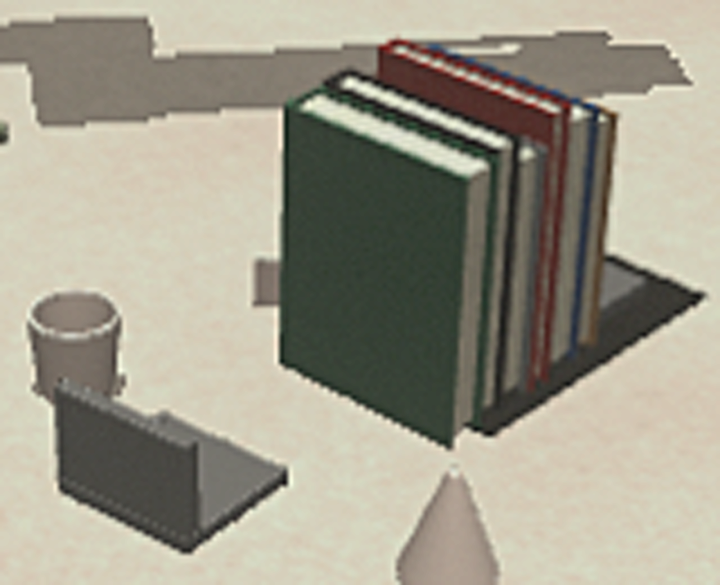

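The crops show the following:
- **End cover:** its bottom edge runs from (129,102) to (188,360) in the top crop, and from (281,364) to (452,447) in the scene crop.
- **Bookend plate:** the far corners are at (323,147) and (385,328).
- **Foot:** the top runs from (484,72) to (545,270).
- **Heel:** in the scene crop it runs from (62,492) to (188,551).

Run:
```python
from h import *
T=lambda p:(np.array(p,float)+.5)/5-.5+[180,165]
S=lambda p:(np.array(p,float)+.5)/4.5-.5+[255,125]
pr=lambda n,a:print(n,np.round(a[:,:2],1).tolist(),"len",np.round(np.linalg.norm(a[1]-a[0]),1),"ang",np.round(np.degrees(np.arctan2(*(a[1]-a[0])[[1,0]])),1))
pr("cover T",ray("top",T([(129,102),(188,360)]),0))
pr("cover S",ray("scene",S([(281,364),(452,447)]),0))
pr("covertop T",ray("top",T([(70,48),(137,343)]),185))
pr("plate far T",ray("top",T([(323,147),(385,328)]),10))
pr("foot top outer T",ray("top",T([(495,75),(556,262)]),75))
pr("foot top inner T",ray("top",T([(472,80),(532,270)]),75))
pr("heel S",ray("scene",S([(62,492),(188,551)]),0))
pr("cup,",ray("top",T([(423,452),(474,452)]),55))
pr("tape l, motor",ray("top",[(347,191),(334,237)],20))
pr("cone",ray("top",[(234,149),(223,149)],5))
```

```text
cover T [[611.5, 117.7], [475.2, 89.1]] len 139.3 ang -168.2
cover S [[472.4, 91.5], [608.0, 123.8]] len 139.5 ang 13.4
covertop T [[610.0, 117.8], [475.4, 89.5]] len 137.5 ang -168.1
plate far T [[583.5, 15.7], [488.3, -14.2]] len 99.7 ang -162.6
foot top outer T [[608.7, -74.7], [514.9, -102.0]] len 97.7 ang -163.8
foot top inner T [[606.6, -63.2], [511.3, -90.1]] len 99.0 ang -164.3
heel S [[516.8, -99.4], [607.5, -68.9]] len 95.7 ang 18.6
cup, [[423.7, -33.5], [423.0, -58.8]] len 25.3 ang -91.7
tape l, motor [[582.2, -250.5], [464.6, -212.3]] len 123.7 ang 162.0
cone [[704.3, 40.2], [705.1, 69.1]] len 29.0 ang 88.3
```

```bash
cat >> h.py <<'E'
def togo(x,y,z,yaw):
    s=state();p=s["ee_pos"];w=np.radians(s["ee_rot"][2])
    d=np.array([x,y,z])-p; c,n=np.cos(w),np.sin(w)
    print("t",round(s["time_s"],2),"pos",np.round(p,1),"rot",np.round(s["ee_rot"],1),"F",np.round(s["force"],1))
    print("shift m",np.round([(c*d[0]+n*d[1])/1e3,(n*d[0]-c*d[1])/1e3,-d[2]/1e3],4),"yaw rad",round(np.radians((s["ee_rot"][2]-yaw+180)%360-180),3))
E
python3 -m crank '[{"grip":0.04,"x":0,"y":0,"z":-0.03,"yaw":0.12},{"grip":0.04,"x":0,"y":0,"z":-0.06,"yaw":0.24},{"grip":0.04,"x":0,"y":0,"z":-0.09,"yaw":0.36},{"grip":0.04,"x":0,"y":0,"z":-0.11,"yaw":0.48},{"grip":0.04,"x":0,"y":0,"z":-0.11,"yaw":0.6}]' 20
python3 -c "
from h import *
togo(549,-45,337,107)"
```

```text
time_s: 0.52
ee_pos: [249.2, 520.0, 342.9]
ee_rot: [179.6, -0.3, 119.7]
force: [-0.4, 0.9, -0.1]
gripper_width: 60.6
gripper_force: 0.0
t 0.52 pos [249.2 520.  342.9] rot [179.6  -0.3 119.7] F [-0.4  0.9 -0.1]
shift m [-0.6394 -0.0193  0.0059] yaw rad 0.221
```

```bash
python3 -m crank '[{"grip":0.04,"x":-0.035,"y":0,"z":0,"yaw":0.05},{"grip":0.04,"x":-0.07,"y":0,"z":0,"yaw":0.1},{"grip":0.04,"x":-0.105,"y":0,"z":0,"yaw":0.15},{"grip":0.04,"x":-0.14,"y":-0.005,"z":0,"yaw":0.2},{"grip":0.04,"x":-0.175,"y":-0.005,"z":0,"yaw":0.22}]'
python3 -c "
from h import *
togo(549,-45,337,107)"
```

```text
time_s: 0.93
ee_pos: [331.5, 362.7, 337.6]
ee_rot: [-179.9, 0.0, 107.3]
force: [-0.4, 0.4, -0.1]
gripper_width: 40.0
gripper_force: 0.0
t 0.93 pos [331.5 362.7 337.6] rot [-179.9    0.   107.3] F [-0.4  0.4 -0.1]
shift m [-0.454   0.086   0.0006] yaw rad 0.006
```

```bash
python3 -m crank '[{"grip":0.04,"x":-0.035,"y":0.007,"z":0,"yaw":0},{"grip":0.04,"x":-0.07,"y":0.014,"z":0,"yaw":0},{"grip":0.04,"x":-0.105,"y":0.021,"z":0,"yaw":0},{"grip":0.04,"x":-0.14,"y":0.028,"z":0,"yaw":0},{"grip":0.04,"x":-0.175,"y":0.035,"z":0,"yaw":0}]'
python3 -m crank '[{"grip":0.04,"x":-0.035,"y":0.007,"z":0,"yaw":0},{"grip":0.04,"x":-0.07,"y":0.014,"z":0,"yaw":0},{"grip":0.04,"x":-0.105,"y":0.021,"z":0,"yaw":0},{"grip":0.04,"x":-0.14,"y":0.028,"z":0,"yaw":0},{"grip":0.04,"x":-0.175,"y":0.035,"z":0,"yaw":0}]' >/dev/null
python3 -m crank '[{"grip":0.04,"x":-0.035,"y":0.006,"z":0,"yaw":0},{"grip":0.04,"x":-0.07,"y":0.012,"z":0,"yaw":0},{"grip":0.04,"x":-0.1,"y":0.016,"z":0,"yaw":0},{"grip":0.04,"x":-0.1,"y":0.016,"z":0.03,"yaw":0},{"grip":0.04,"x":-0.1,"y":0.016,"z":0.06,"yaw":0}]' >/dev/null
python3 -c "
from h import *
togo(549,-45,74,107)
save('wrist','pics/w1.png')"
```

```text
time_s: 1.35
ee_pos: [417.7, 206.3, 337.7]
ee_rot: [-180.0, -0.0, 107.4]
force: [0.0, 0.4, -0.0]
gripper_width: 39.9
gripper_force: 0.0
t 2.18 pos [549.9 -41.1 277.9] rot [1.798e+02 1.000e-01 1.072e+02] F [-0.1  0.7 -0.8]
shift m [-0.0035 -0.002   0.2039] yaw rad 0.004
```

View pics/w1.png

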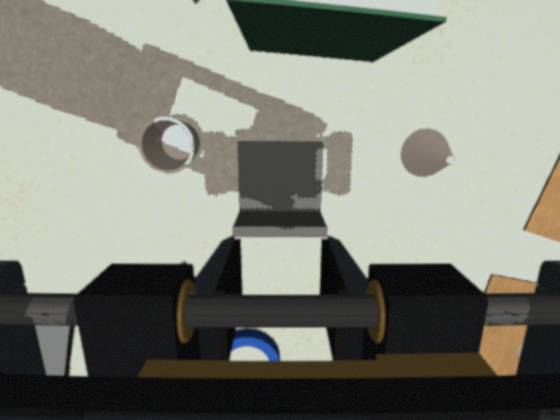

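The wrist view shows the bookend square to the gripper and centred, with the foot edge at row 235 across columns 233–327. I'll go down inside the L.

```bash
python3 -m crank '[{"grip":0.04,"x":-0.002,"y":0,"z":0.035,"yaw":0},{"grip":0.04,"x":-0.002,"y":-0.002,"z":0.07,"yaw":0},{"grip":0.04,"x":-0.002,"y":-0.002,"z":0.105,"yaw":0},{"grip":0.04,"x":-0.002,"y":-0.002,"z":0.14,"yaw":0},{"grip":0.04,"x":-0.002,"y":-0.002,"z":0.17,"yaw":0}]'>/dev/null
python3 -m crank '[{"grip":0.04,"x":0,"y":0,"z":0.02,"yaw":0},{"grip":0.04,"x":0,"y":0,"z":0.035,"yaw":0},{"grip":0.04,"x":0,"y":0,"z":0.042,"yaw":0},{"grip":0.04,"x":0,"y":0,"z":0.042,"yaw":0},{"grip":0.04,"x":0,"y":0,"z":0.042,"yaw":0}]'>/dev/null
python3 -c "
from h import *
togo(549,-45,66,107)"
python3 -m crank '[{"grip":0.04,"x":-0.004,"y":0,"z":0,"yaw":0},{"grip":0.04,"x":-0.008,"y":0,"z":0,"yaw":0},{"grip":0.04,"x":-0.012,"y":0,"z":0,"yaw":0},{"grip":0.04,"x":-0.016,"y":0,"z":0,"yaw":0},{"grip":0.04,"x":-0.02,"y":0,"z":0,"yaw":0}]'
```

```text
t 3.07 pos [547.7 -41.5  66.6] rot [180.    0.  107.4] F [ 0.2 -0.   0.9]
shift m [-0.0038  0.0002  0.0006] yaw rad 0.008
time_s: 3.48
ee_pos: [553.4, -61.1, 66.5]
ee_rot: [179.9, -0.0, 107.4]
force: [0.6, 2.0, 2.1]
gripper_width: 40.1
gripper_force: 1.2
```

```bash
python3 -m crank '[{"grip":0.04,"x":-0.003,"y":0,"z":0,"yaw":0},{"grip":0.04,"x":-0.006,"y":0,"z":0,"yaw":0},{"grip":0.04,"x":-0.009,"y":0,"z":0,"yaw":0},{"grip":0.04,"x":-0.012,"y":0,"z":0,"yaw":0},{"grip":0.04,"x":-0.015,"y":0,"z":0.002,"yaw":0}]'
python3 -m crank '[{"grip":0.04,"x":-0.003,"y":0,"z":0.002,"yaw":0},{"grip":0.04,"x":-0.006,"y":0,"z":0.003,"yaw":0},{"grip":0.04,"x":-0.009,"y":0,"z":0.005,"yaw":0},{"grip":0.04,"x":-0.012,"y":0,"z":0.006,"yaw":0},{"grip":0.04,"x":-0.015,"y":0,"z":0.007,"yaw":0}]'
python3 -c "
from h import *
save('scene','pics/s2.png')
im=cv2.imread('pics/s2.png')[150:300,200:400];cv2.imwrite('pics/s2c.png',cv2.resize(im,None,fx=3.5,fy=3.5))"
```

```text
time_s: 3.9
ee_pos: [557.9, -75.3, 64.2]
ee_rot: [180.0, 0.0, 107.4]
force: [-0.6, 0.9, 2.1]
gripper_width: 39.9
gripper_force: 0.7
time_s: 4.32
ee_pos: [562.1, -89.7, 56.6]
ee_rot: [-180.0, -0.0, 107.4]
force: [0.1, -0.3, -0.2]
gripper_width: 39.9
gripper_force: 0.0
```

View pics/s2c.png

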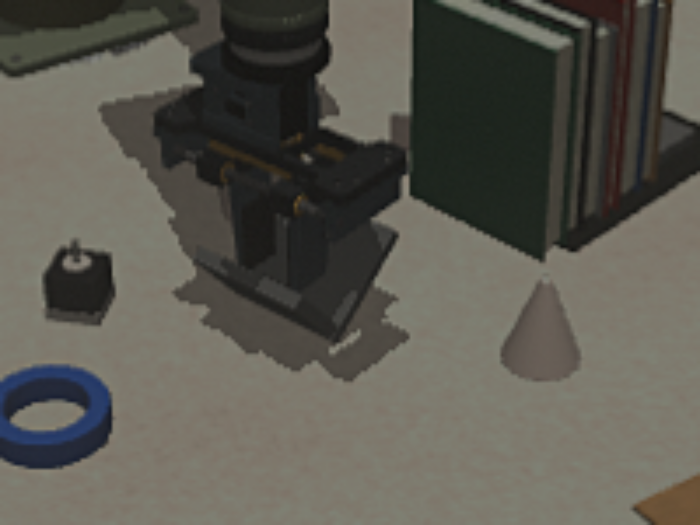

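The bookend is tipped about halfway. The plate's corner is at (395,235), rising behind the fingers, so I'll keep moving away to let it fall onto its foot.

```bash
python3 -m crank '[{"grip":0.04,"x":-0.005,"y":0,"z":0,"yaw":0},{"grip":0.04,"x":-0.01,"y":0,"z":0,"yaw":0},{"grip":0.04,"x":-0.015,"y":0,"z":0,"yaw":0},{"grip":0.04,"x":-0.02,"y":0,"z":0,"yaw":0},{"grip":0.04,"x":-0.025,"y":0,"z":0,"yaw":0}]'
python3 -m crank '[{"grip":0.04,"x":-0.005,"y":0,"z":0,"yaw":0},{"grip":0.04,"x":-0.01,"y":0,"z":0,"yaw":0},{"grip":0.04,"x":-0.015,"y":0,"z":0,"yaw":0},{"grip":0.04,"x":-0.02,"y":0,"z":0,"yaw":0},{"grip":0.04,"x":-0.025,"y":0,"z":0,"yaw":0}]'
python3 -m crank '[{"grip":0.04,"x":-0.01,"y":0,"z":0,"yaw":0},{"grip":0.04,"x":-0.025,"y":0,"z":0,"yaw":0},{"grip":0.04,"x":-0.045,"y":0,"z":0,"yaw":0},{"grip":0.04,"x":-0.06,"y":0,"z":0,"yaw":0},{"grip":0.04,"x":-0.065,"y":0,"z":0,"yaw":0}]'
python3 -c "
from h import *
save('scene','pics/s3.png');save('top','pics/t3.png')
f=lambda p,a,b:np.clip(1.6*cv2.resize(cv2.imread(p)[a:a+100,b:b+130],(585,450),interpolation=cv2.INTER_CUBIC),0,255)
cv2.imwrite('pics/j3.png',f('pics/s3.png',175,230)); cv2.imwrite('pics/k3.png',f('pics/t3.png',150,200))"
```

```text
time_s: 4.78
ee_pos: [569.9, -113.9, 56.9]
ee_rot: [180.0, 0.0, 107.4]
force: [-0.1, 0.2, 0.2]
gripper_width: 39.7
gripper_force: 0.0
time_s: 5.2
ee_pos: [577.2, -137.3, 56.9]
ee_rot: [180.0, -0.0, 107.4]
force: [-0.3, 0.4, 0.6]
gripper_width: 40.1
gripper_force: 0.0
time_s: 5.62
ee_pos: [597.6, -202.0, 57.0]
ee_rot: [179.9, 0.1, 107.3]
force: [-0.2, -0.4, -0.0]
gripper_width: 40.3
gripper_force: 0.0[ WARN:0@0.673] global loadsave.cpp:1063 imwrite_ Unsupported depth image for selected encoder is fallbacked to CV_8U.
```

View pics/j3.png

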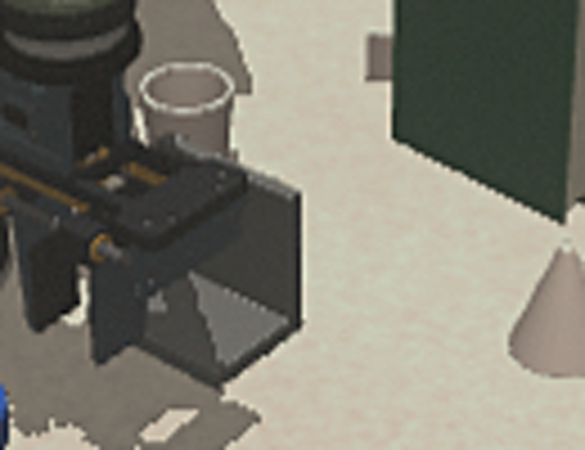

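The bookend is standing on its foot. In this crop the heel corner is at (300,322), the foot's near corner at (221,388) and the plate's top corner at (300,190).

```bash
python3 - <<'E'
from h import *
S=lambda p:(np.array(p,float)+.5)/4.5-.5+[230,175]
a=ray("scene",S([(301,324),(221,390)]),0); print(a,np.linalg.norm(a[0]-a[1]),np.degrees(np.arctan2(*(a[0]-a[1])[[1,0]])))
print(ray("scene",S([(301,190)]),95))
E
python3 -c "
from h import *
togo(600,-205,25,103)"
python3 -m crank '[{"grip":0.04,"x":0,"y":0,"z":0.01,"yaw":0},{"grip":0.04,"x":0,"y":0,"z":0.02,"yaw":0},{"grip":0.04,"x":0,"y":0,"z":0.03,"yaw":0},{"grip":0.04,"x":0,"y":0,"z":0.036,"yaw":0},{"grip":0.04,"x":0,"y":0,"z":0.036,"yaw":0}]'
python3 -c "
from h import *
save('wrist','pics/w4.png')"
```

```text
[[ 606.06321335  -67.55458251    0.        ]
 [ 632.87651156 -138.36164055    0.        ]] 75.71388531342585 110.74073231121643
[[609.12243073 -69.03070171  95.        ]]
t 5.72 pos [ 596.8 -200.4   56.7] rot [180.   -0.  107.3] F [0.6 0.1 0.2]
shift m [-0.0054  0.0017  0.0317] yaw rad 0.075
time_s: 6.13
ee_pos: [595.0, -198.0, 18.5]
ee_rot: [-179.8, -0.2, 107.5]
force: [-0.6, 0.3, -0.7]
gripper_width: 40.4
gripper_force: 0.0
```

View pics/w4.png

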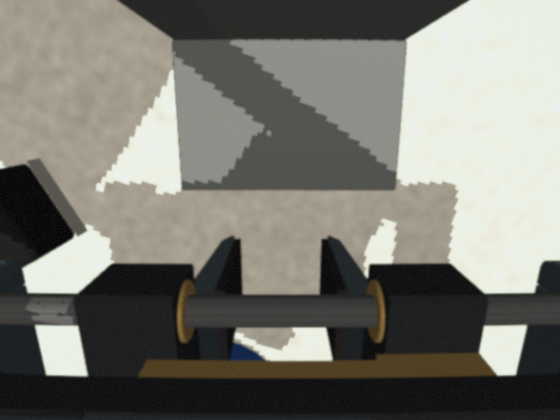

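In the wrist view the foot edge is at row 189, columns 181–396. It is parallel to the fingers and about 4 mm to the right of centre. I'll start pushing.

```bash
python3 -m crank '[{"grip":0.04,"x":0.006,"y":0.002,"z":0,"yaw":0},{"grip":0.04,"x":0.012,"y":0.004,"z":0,"yaw":0},{"grip":0.04,"x":0.018,"y":0.004,"z":0,"yaw":0},{"grip":0.04,"x":0.022,"y":0.004,"z":0,"yaw":0},{"grip":0.04,"x":0.026,"y":0.004,"z":0,"yaw":0}]'
python3 -m crank '[{"grip":0.04,"x":0.005,"y":0.000,"z":0,"yaw":0},{"grip":0.04,"x":0.010,"y":0.001,"z":0,"yaw":0.01},{"grip":0.04,"x":0.015,"y":0.002,"z":0,"yaw":0.02},{"grip":0.04,"x":0.02,"y":0.003,"z":0,"yaw":0.03},{"grip":0.04,"x":0.025,"y":0.004,"z":0,"yaw":0.04}]'
python3 -m crank '[{"grip":0.04,"x":0.005,"y":0.001,"z":0,"yaw":0.01},{"grip":0.04,"x":0.010,"y":0.002,"z":0,"yaw":0.02},{"grip":0.04,"x":0.015,"y":0.003,"z":0,"yaw":0.03},{"grip":0.04,"x":0.02,"y":0.004,"z":0,"yaw":0.04},{"grip":0.04,"x":0.025,"y":0.005,"z":0,"yaw":0.045}]'
python3 -c "
from h import *
togo(562,17,18,102.5)
im=save('wrist','pics/w5.png')
save('top','pics/t5.png')
g=im.mean(2).astype(int)
for r in range(170,215,4):print(r,g[r,150:420:15])"
```

```text
time_s: 6.6
ee_pos: [592.6, -172.4, 21.3]
ee_rot: [180.0, 0.0, 107.5]
force: [0.9, -4.2, -0.4]
gripper_width: 39.9
gripper_force: 1.8
time_s: 7.02
ee_pos: [589.1, -148.0, 21.3]
ee_rot: [180.0, 0.1, 105.1]
force: [-0.3, -4.4, 1.6]
gripper_width: 39.7
gripper_force: 2.2
time_s: 7.43
ee_pos: [587.4, -122.3, 21.2]
ee_rot: [180.0, 0.0, 102.5]
force: [0.0, -4.8, 2.8]
gripper_width: 40.2
gripper_force: 2.5
t 7.43 pos [ 587.4 -122.3   21.2] rot [180.    0.  102.5] F [ 0.  -4.8  2.8]
shift m [0.1415 0.0054 0.0032] yaw rad 0.0
170 [237 235 139 139 135  83  83  80  84  82  81  83  82  80  81  83 156 236]
174 [237 235 140 137 126  81  81  82  83  82  84  83  83  81  83  80 154 236]
178 [236 236 134 117 108  81  80  82  81  81  84  83  82  82  82  83 157 236]
182 [180 236  97  83  87  81  82  81  80  81  82  82  82  81  83  82 170 217]
186 [153 235  81  81  81  80  82  81  79  82  82  82  83  81  84  82 222 155]
190 [153 235  82  82  82  82  81  83  81  81  81  82  81  81  81  82 224 154]
194 [152 161  82  82  81  82  82  82  82  78  82  82  81  81  83  82 159 152]
198 [154 157  80  82  81  81  81  81  83  81  81  82  81  84  82  81 160 155]
202 [158 154  80  80  83  82  82  82  81  80  80  82  83  82  82  83 158 157]
206 [156 149  82  82  80  80  83  80  83  83  82  83  80  83  83  82 156 158]
210 [156 155  80  82  79  81  79  84  81  82  84  82  81  82  80  83 155 160]
214 [155 158  80  82  80  78  82  80  81  81  81  80  79  81  83  81 157 152]
```

View pics/w5.png

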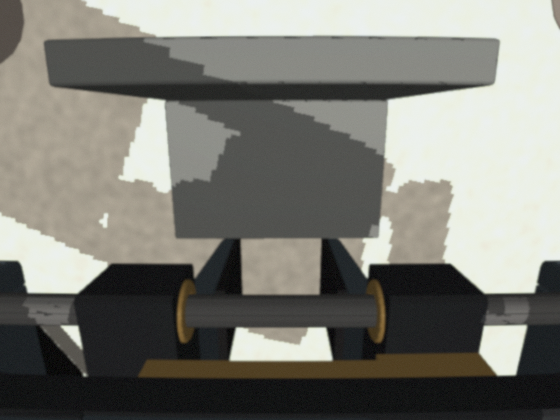

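The foot (columns 175–379) is parallel to the fingers and centred, with a push force of about 5 N. I'll carry on straight towards the cover.

```bash
for i in 1 2 3 4; do python3 -m crank '[{"grip":0.04,"x":0.006,"y":0.000,"z":0,"yaw":0},{"grip":0.04,"x":0.012,"y":0.001,"z":0,"yaw":0},{"grip":0.04,"x":0.018,"y":0.001,"z":0,"yaw":0},{"grip":0.04,"x":0.024,"y":0.001,"z":0,"yaw":0},{"grip":0.04,"x":0.03,"y":0.001,"z":0,"yaw":0}]' | grep -E "force|pos"; done
python3 -c "
from h import *
togo(562,17,18,102.5)
save('scene','pics/s6.png');save('top','pics/t6.png')
f=lambda p,a,b:np.clip(1.8*cv2.resize(cv2.imread(p)[a:a+80,b:b+80],(400,400),interpolation=cv2.INTER_CUBIC),0,255)
cv2.imwrite('pics/j6.png',np.hstack([f('pics/s6.png',165,280),f('pics/t6.png',165,185)]).astype('uint8'))"
```

```text
ee_pos: [581.7, -92.4, 21.0]
force: [1.2, -4.9, 2.5]
gripper_force: 2.3
ee_pos: [576.0, -62.9, 21.0]
force: [1.7, -3.7, 2.6]
gripper_force: 2.4
ee_pos: [570.4, -33.5, 21.0]
force: [1.8, -4.3, 1.7]
gripper_force: 2.5
ee_pos: [564.7, -4.0, 21.0]
force: [1.4, -4.7, 3.3]
gripper_force: 2.6
t 9.2 pos [564.7  -4.   21. ] rot [-180.    -0.   102.6] F [ 1.4 -4.7  3.3]
shift m [0.0211 0.0019 0.003 ] yaw rad 0.001
```

View pics/j6.png

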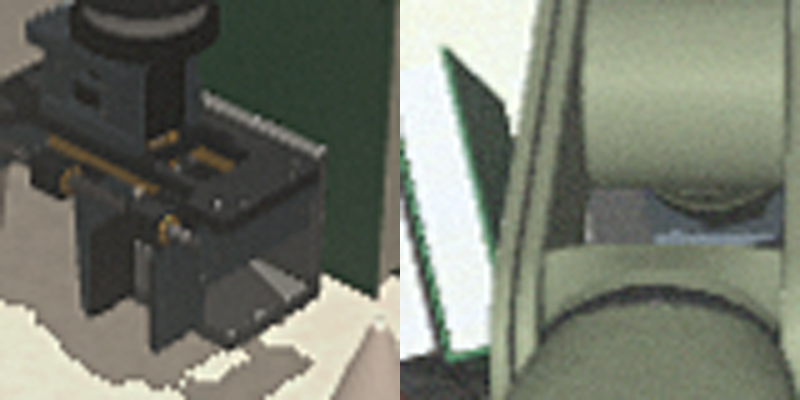

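The scene crop still shows a gap: the bookend's heel corner is at (321,296), while the cover's bottom corner is at (378,298).

```bash
python3 - <<'E'
from h import *
S=lambda p:(np.array(p,float)+.5)/5-.5+[280,165]
a=ray("scene",S([(322,297),(378,299)]),0);print(a)
n=np.array([.216,-.976]);u=np.array([.976,.216]);d=(a[0]-a[1])[:2];print("gap",d@n,"lateral from cover end (want -20)",d@u)
E
python3 -m crank '[{"grip":0.04,"x":0.003,"y":0.000,"z":0,"yaw":0},{"grip":0.04,"x":0.006,"y":0,"z":0,"yaw":0},{"grip":0.04,"x":0.009,"y":0,"z":0,"yaw":0},{"grip":0.04,"x":0.012,"y":0.0,"z":0,"yaw":0},{"grip":0.04,"x":0.014,"y":0.0,"z":0,"yaw":0}]'|grep -E "force|pos"
```

```text
[[591.36772705  98.36428981   0.        ]
 [609.96625591 122.77099973   0.        ]]
gap 19.803666656888 lateral from cover end (want -20) -23.424013507014845
ee_pos: [561.6, 9.5, 20.7]
force: [1.0, -2.8, -0.0]
gripper_force: 1.6
```

Lateral placement is good, about 3 mm off centre. Roughly 6 mm is left, so I'll creep in while watching the force.

```bash
python3 -m crank '[{"grip":0.04,"x":0.001,"y":0.000,"z":0,"yaw":0},{"grip":0.04,"x":0.002,"y":0,"z":0,"yaw":0},{"grip":0.04,"x":0.003,"y":0,"z":0,"yaw":0},{"grip":0.04,"x":0.004,"y":0.0,"z":0,"yaw":0},{"grip":0.04,"x":0.005,"y":0.0,"z":0,"yaw":0}]'|grep -E "force|pos"
python3 -m crank '[{"grip":0.04,"x":0.0005,"y":0.000,"z":0,"yaw":0},{"grip":0.04,"x":0.001,"y":0,"z":0,"yaw":0},{"grip":0.04,"x":0.0015,"y":0,"z":0,"yaw":0},{"grip":0.04,"x":0.002,"y":0.0,"z":0,"yaw":0},{"grip":0.04,"x":0.0025,"y":0.0,"z":0,"yaw":0}]'|grep -E "force|pos"
```

```text
ee_pos: [560.9, 12.8, 20.8]
force: [0.5, -11.3, -1.6]
gripper_force: 5.4
ee_pos: [560.5, 14.1, 20.8]
force: [1.1, -12.0, -0.1]
gripper_force: 6.0
```

The force rose to 12 N, so the plate is seated against the cover. I'll back off and check.

```bash
python3 -m crank '[{"grip":0.04,"x":-0.003,"y":0.000,"z":0,"yaw":0},{"grip":0.04,"x":-0.008,"y":0,"z":0,"yaw":0},{"grip":0.04,"x":-0.018,"y":0,"z":0,"yaw":0},{"grip":0.04,"x":-0.03,"y":0.0,"z":0,"yaw":0},{"grip":0.04,"x":-0.05,"y":0.0,"z":0,"yaw":0}]'>/dev/null
for i in 1 2; do python3 -m crank '[{"grip":0.04,"x":-0.03,"y":0.000,"z":-0.01,"yaw":0},{"grip":0.04,"x":-0.06,"y":0,"z":-0.03,"yaw":0},{"grip":0.04,"x":-0.08,"y":0,"z":-0.06,"yaw":0},{"grip":0.04,"x":-0.09,"y":0.0,"z":-0.09,"yaw":0},{"grip":0.04,"x":-0.09,"y":0.0,"z":-0.09,"yaw":0}]'|grep -E "force|pos";done
python3 -c "
from h import *
save('scene','pics/s7.png');save('top','pics/t7.png')
f=lambda p,a,b:np.clip(1.8*cv2.resize(cv2.imread(p)[a:a+80,b:b+80],(400,400),interpolation=cv2.INTER_CUBIC),0,255)
cv2.imwrite('pics/j7.png',np.hstack([f('pics/s7.png',155,300),f('pics/t7.png',165,185)]).astype('uint8'))"
```

```text
ee_pos: [595.1, -124.1, 117.1]
force: [1.9, 1.4, -0.4]
gripper_force: 0.0
ee_pos: [613.5, -212.0, 207.2]
force: [0.6, 0.5, 1.7]
gripper_force: 0.0
```

View pics/j7.png

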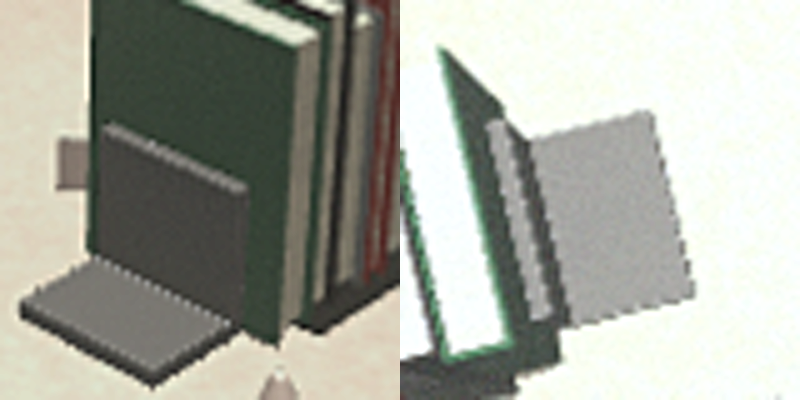

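The plate stands flat against the cover, with the foot end at crop (652,110)–(695,295) in the top view and (20,315)–(152,386) in the scene view. I'll check the numbers.

Run:
```python
from h import *
C=lambda p,o:(np.array(p,float)+.5)/5-.5+o
n=np.array([.216,-.976]);u=np.array([.976,.216])
def pr(l,a,m):
    e=(a[1]-a[0])[:2];d=a.mean(0)[:2]-m
    print(l,a[:,:2].round(1).tolist(),"len",np.linalg.norm(e).round(1),"ang",np.degrees(np.arctan(e[1]/e[0])).round(1),"along n",(d@n).round(1),"lat",(d@u).round(1))
pr("foot T",ray("top",C([(252,110),(295,295)],[185,165]),12),np.array([543.3,103.4]))
pr("foot S",ray("scene",C([(20,318),(152,389)],[300,155]),0),np.array([540.2,107.6]))
pr("plate top T",ray("top",C([(87,121),(132,321)],[185,165]),95),np.array([543.3,103.4]))
pr("cover top T",ray("top",C([(41,48),(112,343)],[185,165]),185),np.array([543.3,103.4]))
```

```text
foot T [[603.3, 39.0], [506.3, 18.8]] len 99.1 ang 11.8 along n 75.2 lat -4.9
foot S [[505.9, 21.9], [602.4, 42.6]] len 98.7 ang 12.1 along n 76.5 lat -2.7
plate top T [[588.5, 112.6], [490.3, 92.3]] len 100.3 ang 11.7 along n 0.1 lat -4.0
cover top T [[610.0, 119.6], [475.4, 89.5]] len 137.9 ang 12.6 along n -1.2 lat -0.3
```

```bash
python3 -c "
from h import *
print(job_done())"
```

```text
the job is handed in; nothing more can be done
None
```

The bookend now stands on its foot, flat against the end book's cover (within about 1 mm and 1°) and 3–5 mm off the cover's middle; the row moved only about 1 mm, and the job is handed in with no verdict returned.

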